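Change over the paint trays

TASK

The narrow tray of paint pots is finished with: push it fully home into its unit. Then hook a fingertip behind the lip of the wide tray and draw it out along its rails, all the way to its stop. Grip and lift nothing, keep the fingers off the pots and leave them standing, and leave everything else where it is.

Things in the scene. Friction and masses are not known exactly. Their poses are not given: they have to be found in the camera images.
- wide_unit: plywood box, open at the front, 200 mm wide (y), 220 mm deep (x), 80 mm high, fixed to the table. Origin: centre of its underside; its -x axis points out of the open front, towards the robot; z up
- wide_tray (a joint): how far the wide tray is out of its unit, m: 0 fully home, 0.130 fully out against its stop. It slides level along the unit's -x axis with about 3 N of friction plus light damping, and stays where it is left
- wide_lip (a point): on the wide aluminium tray: middle of the top edge of its lip, on the inner side (away from the robot), 50 mm above the table; axes as the unit's; moves with the tray. The lip is an upright plate 178 mm wide, 6 mm thick, with a front panel (196 mm wide, 6 mm thick, 7 to 47 mm above the table) flat on its outer side, so the panel's outer face is 12 mm to -x of this point
- wide_well (a point): centre of the floor of the wide tray's empty finger well, just behind the lip; moves with the tray. The well is 50 mm long (x) and 170 mm wide, floor 14 mm above the table, side walls up to 34 mm, inner end a cross wall up to 30 mm. With the tray home the well is still in the open: the unit's front edge is then 44 mm behind the lip's inner side
- narrow_unit: plywood box, open at the front, 115 mm wide (y), 220 mm deep (x), 80 mm high, fixed to the table. Origin: centre of its underside; its -x axis points out of the open front, towards the robot; z up
- narrow_tray (a joint): how far the narrow tray is out of its unit, m: 0 fully home, 0.130 fully out against its stop. It slides level along the unit's -x axis with about 3 N of friction plus light damping, and stays where it is left
- narrow_lip (a point): on the narrow aluminium tray: middle of the top edge of its lip, on the inner side (away from the robot), 50 mm above the table; axes as the unit's; moves with the tray. The lip is an upright plate 93 mm wide, 6 mm thick, with a front panel (111 mm wide, 6 mm thick, 7 to 47 mm above the table) flat on its outer side, so the panel's outer face is 12 mm to -x of this point
- narrow_well (a point): centre of the floor of the narrow tray's empty finger well, just behind the lip; moves with the tray. The well is 50 mm long (x) and 85 mm wide, floor 14 mm above the table, side walls up to 34 mm, inner end a cross wall up to 30 mm. With the tray home the well is still in the open: the unit's front edge is then 44 mm behind the lip's inner side
- wide_pot_a: small lidded paint pot 36 mm across, 44 mm high, 60 g, standing loose in the wide tray behind the cross wall, free to slide in there; origin at the centre of its underside, 14 mm above the table while it stands in its tray
- wide_pot_b: small lidded paint pot 36 mm across, 44 mm high, 60 g, standing loose in the wide tray behind the cross wall, free to slide in there; origin at the centre of its underside, 14 mm above the table while it stands in its tray
- narrow_pot_a: small lidded paint pot 36 mm across, 44 mm high, 60 g, standing loose in the narrow tray behind the cross wall, free to slide in there; origin at the centre of its underside, 14 mm above the table while it stands in its tray
- narrow_pot_b: small lidded paint pot 36 mm across, 44 mm high, 60 g, standing loose in the narrow tray behind the cross wall, free to slide in there; origin at the centre of its underside, 14 mm above the table while it stands in its tray
- tape: bystander: roll of tape, ring 90 mm across and 24 mm high, lying just behind the middle of the wide unit's roof; origin at the centre of its underside
- tin: bystander: small screw-top jar 56 mm across, 45 mm high, standing just behind the middle of the narrow unit's roof; origin at the centre of its underside
- glue: bystander: white bottle 54 mm across, 120 mm high, standing to the left of the units; origin at the centre of its underside
- cup: bystander: white cup 76 mm across, 75 mm high, standing to the right; origin at the centre of its underside
- jar: bystander: jar 80 mm across, 80 mm high, standing to the left; origin at the centre of its underside
- brush: bystander: paint brush about 170 mm long lying flat on the table to the right of the trays; origin on its underside

How it is judged:
On the way, in this order (a step that is already met when the one before it is completed fails the run):
1. the narrow tray is home while the wide one is still in (value of joint narrow_tray below 0.006 m and value of joint wide_tray below 0.03 m), for 0.2 s.
2. the wide tray is drawn out to its stop (value of joint wide_tray above 0.12 m), for 0.2 s.
At the end, for the whole second after the job is handed in: The narrow tray is home (within 8 mm), the wide tray is out to within 10 mm of its 130 mm stop and at rest, and all four pots stand upright and still on their tray floors (value of joint narrow_tray below 0.008 m and value of joint wide_tray above 0.12 m and velocity of joint wide_tray between -0.01 and 0.01 m/s and angle between each of wide_pot_a, wide_pot_b, narrow_pot_a, narrow_pot_b's own z axis and vertical below 0.15 rad and height (world z) of each of wide_pot_a, wide_pot_b, narrow_pot_a, narrow_pot_b below 0.02 m and linear speed of each of wide_pot_a, wide_pot_b, narrow_pot_a, narrow_pot_b below 0.02 m/s); the robot touches nothing.
It fails at once if the wide tray's lip is pinched: pressed by the fingers on its inner and its outer side at once (contact force between the fingers and wide_tray_c6 above 2 N and contact force between the fingers and wide_tray_c5 above 2 N).
It fails at once if the narrow tray's lip is pinched: pressed by the fingers on its inner and its outer side at once (contact force between the fingers and narrow_tray_c6 above 2 N and contact force between the fingers and narrow_tray_c5 above 2 N).
It fails at once if a pot in a tray is lifted more than 15 mm or tips over (height (world z) of any of wide_pot_a, wide_pot_b, narrow_pot_a, narrow_pot_b above 0.029 m or angle between any of wide_pot_a, wide_pot_b, narrow_pot_a, narrow_pot_b's own z axis and vertical above 0.5 rad).
It fails at once if the fingers press on a pot with more than 2 N (contact force between the fingers and wide_pot_a above 2 N or contact force between the fingers and wide_pot_b above 2 N or contact force between the fingers and narrow_pot_a above 2 N or contact force between the fingers and narrow_pot_b above 2 N).
It fails at once if a bystander is moved more than 30 mm (distance of any of tape, tin, glue, cup, jar, brush from where it was at the start of the episode above 0.03 m).
It also fails if it takes over 51 s, if anything falls off the work surface, if the arm or the gripper's body presses on something with over 40 N, if the wrist force passes 120 N, or if a joint passes its speed limit or range.

ROBOT

A 6-joint arm with a two-finger parallel gripper is mounted at the origin on the work surface. World frame = base frame: x ahead of the robot, y to its left, z up, the work surface at z = 0. Lengths are in m, angles in rad, forces in N, time in s.
With the tool pointing down it reaches from about 0.35 to 0.775 m from the base axis. Payload 7.3 kg.
Tool frame: the origin (TCP) lies at the very end of the fingers, on their centre line; the grasp point (between the pads) lies grip_point_offset behind it (grip_point_offset is the distance from the TCP to the grasp point, in m); z points along the fingers, y is the direction in which the jaws open and shut (so a half turn about z gives the same grasp; the last joint's range is limited). The gripper opens to 92 mm and grips with 3 to 60 N. Pads are 19 mm wide; open, the fingers measure 130 mm over their backs; the gripper's body (75 mm by 190 mm) begins 47 mm behind the grasp point.
Start: joints at [-0.146, 0.342, 1.524, -0, 1.275, -0.146], TCP at [0.525, 0, 0.227] pointing down, gripper open.
Joint ranges: [-2.53, 2.53], [-0.77, 2.02], [0.04, 2.7], [-1, 4.14], [0.28, 2.66], [-3.11, 3.11]. Speed limits (rad/s): [2.57, 2.57, 3.14, 3.14, 3.14, 3.14].

INTERFACE

Orientations are given as [roll, pitch, yaw] about the fixed x, y, z axes, in that order (R = Rz(yaw) Ry(pitch) Rx(roll)).
In Python, from cell import * gives the robot as it stands.
- The arm moves only by the shell command python3 -m inch 'ROWS' [OPENING] [FORCE]. ROWS is JSON, a list that holds one entry, the list of rows, each a list of 4 numbers: the shift along the tool's x, y, z in mm, then the turn about the tool's z in rad. In form: [[[x, y, z, roll], ...]]. A call has 1 to 10 rows; each row shifts and turns the commanded pose from where the row before left it, along the tool's axes as they then stand; what a row does not reach is not made up. A row lasts 1/8 s, in which the tool goes at most 62.5 mm and 10.7 degrees, less where a joint would pass 70% of its speed; a pose out of reach is approached as far as the arm can. A call with a gripper value outside its range is refused whole. OPENING is the closure, from -1 (fully open) to 1 (shut), set as the call begins (- or left out, the last holds). The fingers move at their own pace and stop on an object; FORCE is the grip in N (left out, the last holds). Time passes only in rows, so rows that do not move let the fingers close. It gives the time, the measured TCP pose, the force and the opening at its end, in the units of the state.
- observe(): the state, without advancing time (a new reading comes with each control period).
- read_camera(name): name is "scene" or "side" or "wrist"; returns a dict with "img" (400x640x3 uint8, blue, green, red), "fx", "fy", "cx", "cy" (pixels), "eye" and "rotation" of the camera in the world; the wrist camera has in their place "T_tool_cam" (4x4, takes a point from camera to tool coordinates, whose origin is the TCP and whose axes are the flange's). Camera axes: x right, y down, z forward; pixel columns grow to the right and rows downward; lengths in m; the calibration is good to about 2 mm. A picture is of the moment at which its call begins: read the wrist's pose just before it. There is no depth.
- hand_in(): hands the job in, once; it reports no verdict.
Trained networks look in the newest picture that a camera, given by its name, has taken for a name from the list of things; names that differ only in an ending like _2 or _b are one class to them, and where a whole thing is asked for, a point or a joint stands for the part that bears it (a point fixed in the world has none). Each returns a list of dicts, best first, with "conf" (0 to 1); they miss things now and then, are a little off and sometimes report something else, mostly with a low value. They report only what shows in the picture. A call takes as long as a camera call.
- boxes_of(camera, label): "at" ([row, column] in pixels, amid what is visible of it).
- place_of(camera, label): "at" ([row, column] in pixels: a listed point, or the origin of a listed thing).
The state is a dict: "time": time; "qpos": joint angles; "qvel": joint speeds; "joint_efforts": joint torques, N m; "tool_pos": TCP position; "tool_rot": TCP orientation; "contact_force": force on the tool from outside, world axes, zero at the start; "torque": the same for the moment, N m; "opening": finger opening in m.
Only numpy, scipy, OpenCV 4.12 (cv2) and the standard library are available. Lean on these libraries where they do the work, as an engineer would, in place of code of your own. Each camera call takes 0.05 s, during which the arm holds its last target. There are 200 camera calls.

## Working session

There is one attempt and no reset: what is moved stays moved. The work goes in short steps, Python scripts to look and compute and a shell command to move; the robot and the scene stay as the last step left them, time stands still between calls to the robot, and variables do not carry over. Pictures are saved under pics/ and viewed, about 8 in all and at most 12, crops included, and the job is handed in when it is done.

```bash
mkdir -p pics; cat > h.py <<'E'
from cell import *
import numpy as np, cv2
def ray(c,at,z):
    d=np.array([(at[1]-c["cx"])/c["fx"],(at[0]-c["cy"])/c["fy"],1.])
    d=np.array(c["rotation"]).reshape(3,3)@d; e=np.array(c["eye"]); return e+d*(z-e[2])/d[2]
E
python3 - <<'E'
from h import *
s=observe(); print(s["time"],s["tool_pos"],s["tool_rot"],s["opening"])
for n in ["scene","side"]:
    c=read_camera(n); cv2.imwrite(f"pics/{n}0.png",c["img"]); print(n,c["eye"])
    for l,z in [("wide_lip",.05),("wide_well",.014),("narrow_lip",.05),("narrow_well",.014),("wide_unit",0),("narrow_unit",0),("brush",0),("glue",0),("jar",0),("cup",0),("tin",.08),("tape",.08)]:
        for r in place_of(n,l)[:1]: print(l,round(r["conf"],2),np.round(r["at"]),np.round(ray(c,r["at"],z),3))
E
```

```text
0.0 [5.24606408e-01 6.00248811e-05 2.26040954e-01] [-3.14009602e+00 -2.16647876e-04  1.57078470e+00] 0.09215495008567383
scene [1.07875784 0.60724904 1.26144061]Traceback (most recent call last):
  File "<stdin>", line 6, in <module>
  File "h.py", line 5, in ray
    d=np.array(c["rotation"]).reshape(3,3)@d; e=np.array(c["eye"]); return e+d*(z-e[2])/d[2]
      ~~~~~~~~~~~~~~~~~~~~~~~~~~~~~~~^^^^^
ValueError: cannot reshape array of size 3 into shape (3,3)
```

```bash
sed -i 's/np.array(c\["rotation"\]).reshape(3,3)@d/Rot.from_euler("xyz",c["rotation"]).apply(d)/; 2a from scipy.spatial.transform import Rotation as Rot' h.py
python3 - <<'E'
from h import *
for n in ["scene","side"]:
    c=read_camera(n); cv2.imwrite(f"pics/{n}0.png",c["img"]); print(n,c["eye"],c["rotation"])
    for l,z in [("wide_lip",.05),("wide_well",.014),("narrow_lip",.05),("narrow_well",.014),("wide_unit",0),("narrow_unit",0),("brush",0),("glue",0),("jar",0),("cup",0),("tin",0),("tape",0)]:
        for r in place_of(n,l)[:1]: print(l,round(r["conf"],2),np.round(r["at"]),np.round(ray(c,r["at"],z),3))
E
```

```text
scene [1.07875784 0.60724904 1.26144061] [-2.5675538   0.00980701  2.45415632]
wide_lip 0.8 [234. 360.] [0.563 0.18  0.05 ]
wide_well 0.63 [244. 353.] [0.593 0.18  0.014]
narrow_lip 0.61 [147. 313.] [ 0.449 -0.215  0.05 ]
narrow_well 0.7 [145. 244.] [ 0.631 -0.425  0.014]
wide_unit 0.3 [144. 246.] [ 0.619 -0.436  0.   ]
narrow_unit 0.82 [194. 256.] [ 0.727 -0.208  0.   ]
brush 0.57 [127. 287.] [ 0.436 -0.403  0.   ]
glue 0.66 [287. 443.] [0.469 0.474 0.   ]
jar 0.6 [299. 385.] [0.64  0.385 0.   ]
cup 0.56 [142. 246.] [ 0.614 -0.443  0.   ]
tin 0.78 [187. 248.] [ 0.732 -0.254  0.   ]
tape 0.83 [259. 316.] [0.721 0.138 0.   ]
side [ 0.17840022 -0.66005118  1.04438795] [-2.45713479  0.00356378 -0.53688294]
wide_lip 0.61 [169. 292.] [0.564 0.197 0.05 ]
wide_well 0.94 [174. 304.] [0.6   0.186 0.014]
narrow_lip 0.87 [286. 332.] [ 0.459 -0.218  0.05 ]
narrow_well 0.97 [288. 342.] [ 0.49  -0.22   0.014]
wide_unit 0.76 [165. 339.] [0.728 0.176 0.   ]
narrow_unit 0.65 [247. 409.] [ 0.726 -0.204  0.   ]
brush 0.59 [367. 366.] [ 0.432 -0.419  0.   ]
glue 0.81 [139. 233.] [0.475 0.475 0.   ]
jar 0.57 [133. 287.] [0.651 0.401 0.   ]
cup 0.95 [331. 435.] [ 0.63  -0.435  0.   ]
tin 0.95 [225. 418.] [ 0.798 -0.156  0.   ]
tape 0.68 [287. 336.] [ 0.481 -0.204  0.   ]
```

View pics/scene0.png

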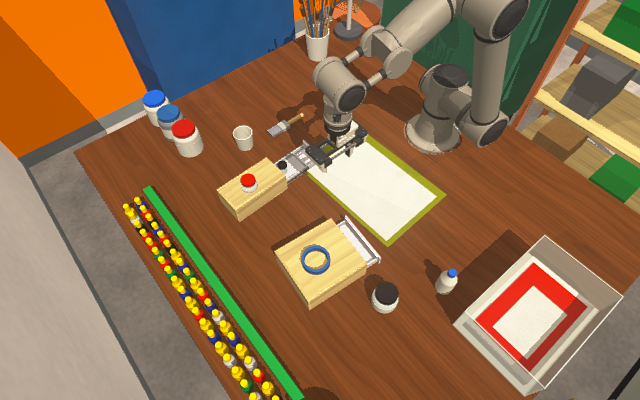

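View pics/side0.png

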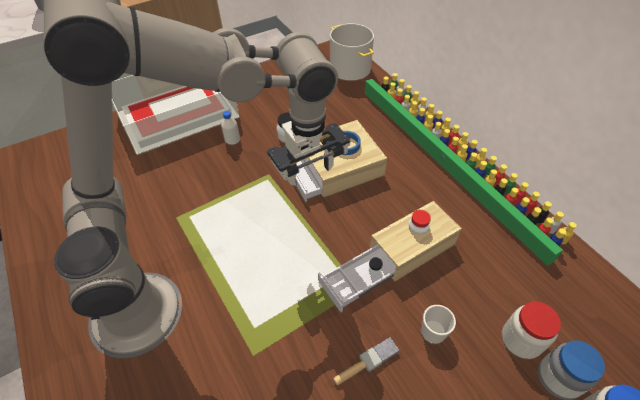

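```bash
python3 - <<'E'
import cv2,numpy as np
a=cv2.imread("pics/side0.png")[115:315,280:470]; b=cv2.imread("pics/scene0.png")[130:310,210:390]
a=cv2.resize(a,None,fx=3,fy=3,interpolation=2); cv2.imwrite("pics/a1.png",a)
cv2.imwrite("pics/b1.png",cv2.resize(b,None,fx=3,fy=3,interpolation=2))
E
```

```text
(no output)
```

View pics/a1.png

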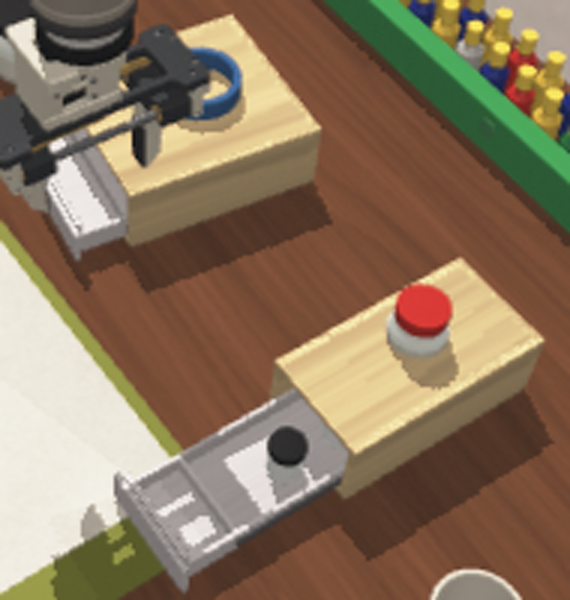

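View pics/b1.png

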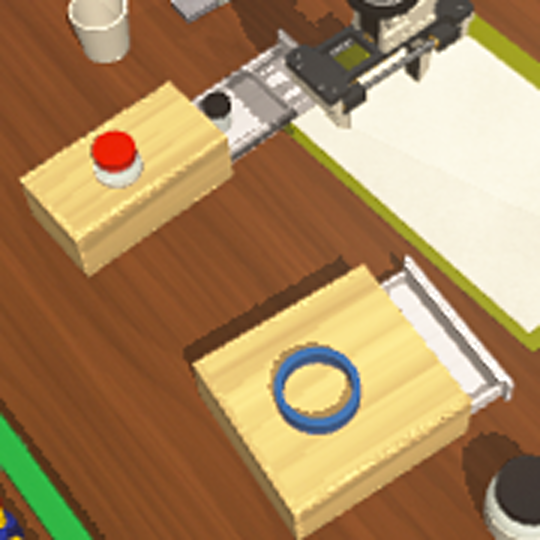

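```bash
python3 - <<'E'
from h import *
cs={n:read_camera(n) for n in("side","scene")}
o={"side":(280,115),"scene":(210,130)}
def P(n,u,v,z): return ray(cs[n],((v+.5)/3+o[n][1],(u+.5)/3+o[n][0]),z)[:2]
for nm,n,q in [("narrow","side",[(275,362),(462,260),(543,340),(350,452)]),("narrow","scene",[(230,145),(88,262),(22,182),(168,82)]),("wide","scene",[(470,403),(298,523),(193,365),(365,267)])]:
    FL,BL,BR,FR=[P(n,*p,.08) for p in q]; d=(BL+BR-FL-FR)/2; w=(FL+BL-FR-BR)/2
    print(nm,n,"c",np.mean([FL,BL,BR,FR],0).round(3),"depth,width",np.hypot(*d).round(3),np.hypot(*w).round(3),"yaw",np.arctan2(d[1],d[0]).round(3),np.arctan2(-w[0],w[1]).round(3))
for t,n,p in [("narrow L","side",(118,475)),("narrow R","side",(187,583)),("wide R","scene",(407,260)),("wide L","scene",(507,385))]: print(t,P(n,*p,.05).round(3))
E
```

```text
narrow side c [ 0.733 -0.212] depth,width 0.221 0.11 yaw 0.02 0.02
narrow scene c [ 0.735 -0.193] depth,width 0.219 0.133 yaw 0.092 0.0
wide scene c [0.731 0.176] depth,width 0.218 0.2 yaw -0.088 -0.11
narrow L [ 0.451 -0.171]
narrow R [ 0.449 -0.287]
wide R [0.557 0.099]
wide L [0.578 0.284]
```

```bash
python3 -m inch '[[[-44,-26,0,0],[-44,-26,0,0],[-44,-26,0,0],[-44,-26,0,0],[-44,-26,0,0],[0,0,0,0.18],[0,0,0,0.18],[0,0,0,0.18],[0,0,0,0.18],[0,0,0,0.18]]]' 1 && python3 -m inch '[[[0,0,0,0.18],[0,0,0,0.18],[0,0,0,0.18],[0,0,0,0.09],[0,0,0,0]]]'
python3 - <<'E'
from h import *
print(grip_point_offset)
s=observe(); p=np.array(s["tool_pos"]);R=Rot.from_euler("xyz",s["tool_rot"]).as_matrix()
c=read_camera("wrist"); cv2.imwrite("pics/w1.png",c["img"]); T=np.array(c["T_tool_cam"])
print(T.round(3))
c["eye"]=p+R@T[:3,3]; c["rotation"]=Rot.from_matrix(R@T[:3,:3]).as_euler("xyz")
for l,z in [("narrow_lip",.05),("narrow_well",.014)]:
    for r in place_of("wrist",l)[:1]: print(l,round(r["conf"],2),np.round(r["at"]),np.round(ray(c,r["at"],z),3))
E
```

```text
time: 2.75
tool_pos: [0.395, -0.22, 0.2268]
tool_rot: [3.141, -0.0, 0.665]
contact_force: [0.0, -0.7, -0.5]
opening: 0.0008
time: 3.38
tool_pos: [0.395, -0.22, 0.2268]
tool_rot: [3.142, -0.0, 0.042]
contact_force: [-0.3, 0.4, 0.0]
opening: 0.0001
0.0188
[[-0.001 -0.96  -0.281  0.077]
 [ 1.    -0.001 -0.001  0.001]
 [ 0.    -0.281  0.96  -0.159]
 [ 0.     0.     0.     1.   ]]
narrow_lip 0.74 [117. 319.] [ 0.461 -0.218  0.05 ]
```

View pics/w1.png

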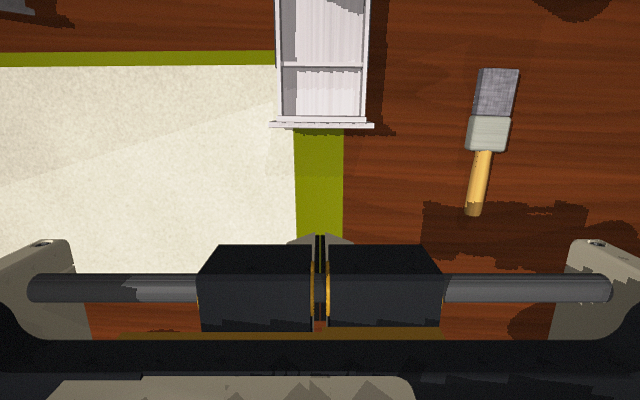

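```bash
python3 -m inch '[[[0,0,50,0.03],[0,0,50,0],[0,0,50,0],[0,0,35,0],[0,0,17,0],[20,0,0,0],[10,0,0,0],[8,0,0,0],[8,0,0,0],[8,0,0,0]]]' && python3 -m inch '[[[10,0,0,0],[10,0,0,0],[10,0,0,0],[10,0,0,0],[10,0,0,0],[10,0,0,0],[10,0,0,0],[8,0,0,0],[6,0,0,0],[0,0,0,0]]]'
```

```text
time: 4.78
tool_pos: [0.4487, -0.2191, 0.0248]
tool_rot: [-3.141, 0.001, 0.011]
contact_force: [-2.6, 0.8, 1.7]
opening: 0.0003
time: 6.02
tool_pos: [0.5343, -0.2191, 0.0251]
tool_rot: [3.14, -0.002, 0.011]
contact_force: [0.0, 0.2, 0.3]
opening: 0.0001
```

```bash
python3 -m inch '[[[5,0,0,0],[5,0,0,0],[4,0,0,0],[3,0,0,0],[3,0,0,0]]]' && python3 -m inch '[[[3,0,0,0],[3,0,0,0]]]'
```

```text
time: 6.65
tool_pos: [0.5532, -0.2184, 0.0248]
tool_rot: [3.141, -0.0, 0.011]
contact_force: [-3.2, -0.3, 2.5]
opening: 0.0004
time: 6.9
tool_pos: [0.5565, -0.2182, 0.0246]
tool_rot: [-3.141, 0.006, 0.012]
contact_force: [-19.6, -3.4, 13.6]
opening: 0.0003
```

```bash
python3 -m inch '[[[2,0,0,0],[0,0,0,0],[0,0,0,0]]]' && python3 -m inch '[[[-10,0,0,0],[-30,0,0,0],[0,0,-50,0],[0,0,-50,0],[0,0,-50,0],[0,0,-40,0],[0,0,0,0]]]'
python3 - <<'E'
from h import *
for n in ["scene","side"]:
    c=read_camera(n)
    cv2.imwrite(f"pics/{n}2.png",c["img"])
    for l,z in [("narrow_lip",.05),("narrow_well",.014),("wide_lip",.05)]:
        for r in place_of(n,l)[:1]: print(l,round(r["conf"],2),np.round(r["at"]),np.round(ray(c,r["at"],z),3))
E
```

```text
time: 7.28
tool_pos: [0.5564, -0.2181, 0.0246]
tool_rot: [-3.14, 0.01, 0.012]
contact_force: [-21.3, -2.1, 12.8]
opening: 0.0005
time: 8.15
tool_pos: [0.5232, -0.2193, 0.2184]
tool_rot: [3.138, -0.008, 0.011]
contact_force: [-0.9, -0.9, -0.6]
opening: 0.0001
narrow_lip 0.64 [162. 285.] [ 0.572 -0.227  0.05 ]
narrow_well 0.76 [173. 284.] [ 0.593 -0.21   0.014]
wide_lip 0.73 [145. 245.] [ 0.644 -0.39   0.05 ]
narrow_lip 0.85 [265. 373.] [ 0.584 -0.222  0.05 ]
narrow_well 0.94 [268. 379.] [ 0.609 -0.22   0.014]
wide_lip 0.63 [171. 292.] [0.561 0.186 0.05 ]
```

```bash
python3 -m inch '[[[0,-51,0,0],[0,-51,0,0],[0,-51,0,0],[0,-51,0,0],[0,-50,0,0],[0,-50,0,0],[0,-50,0,0],[-5,-50,0,0],[-5,0,0,0.11],[0,0,0,0]]]'
python3 - <<'E'
from h import *
s=observe(); p=np.array(s["tool_pos"]);R=Rot.from_euler("xyz",s["tool_rot"]).as_matrix()
c=read_camera("wrist"); cv2.imwrite("pics/w2.png",c["img"]); T=np.array(c["T_tool_cam"])
c["eye"]=p+R@T[:3,3]; c["rotation"]=Rot.from_matrix(R@T[:3,:3]).as_euler("xyz")
np.savez("w2.npz",eye=c["eye"],rotation=c["rotation"],f=[c["fx"],c["fy"],c["cx"],c["cy"]])
for l,z in [("wide_lip",.05),("wide_well",.014)]:
    for r in place_of("wrist",l)[:1]: print(l,round(r["conf"],2),np.round(r["at"]),np.round(ray(c,r["at"],z),3))
E
```

```text
time: 9.8
tool_pos: [0.5062, 0.1858, 0.2143]
tool_rot: [3.141, 0.001, -0.097]
contact_force: [-0.5, 0.2, 1.3]
opening: 0.0005
wide_lip 0.58 [115. 313.] [0.575 0.184 0.05 ]
wide_well 0.96 [ 91. 314.] [0.598 0.182 0.014]
```

View pics/w2.png

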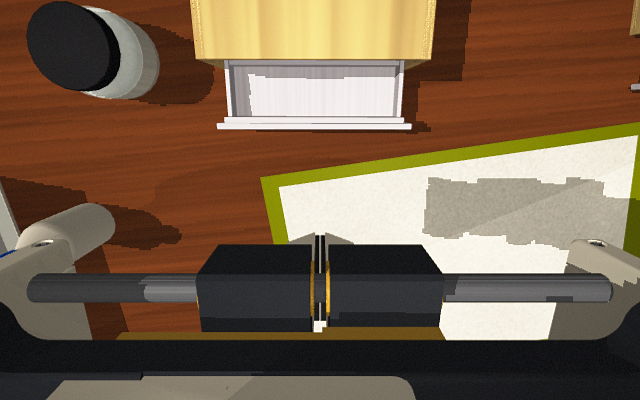

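```bash
python3 -m inch '[[[45,0,0,0],[40,0,0,0],[0,0,45,0],[0,0,45,0],[0,0,40,0],[0,0,20,0],[0,0,0,0]]]' && python3 - <<'E'
from h import *
c=read_camera("side"); cv2.imwrite("pics/side3.png",cv2.resize(c["img"][100:250,220:420],None,fx=4,fy=4))
E
```

```text
time: 10.82
tool_pos: [0.5904, 0.1758, 0.0629]
tool_rot: [3.141, 0.004, -0.1]
contact_force: [-0.6, 0.7, 0.4]
opening: 0.0005
```

View pics/side3.png

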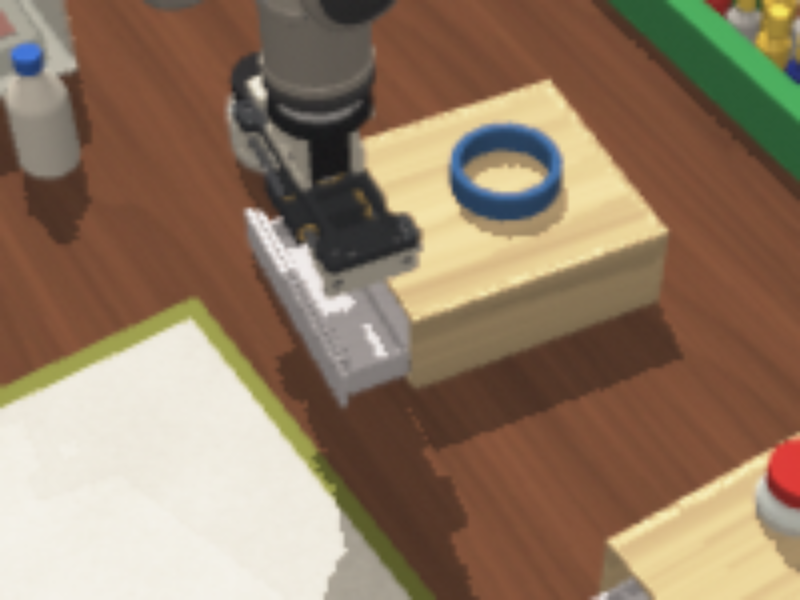

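The fingers hang over the well, behind the lip (lip at about pixel 250–340, 210–390) and clear of the roof and tape. I'll lower them in two steps and watch the force.

```bash
python3 -m inch '[[[0,0,10,0],[0,0,10,0],[0,0,10,0],[0,0,0,0]]]' && python3 -m inch '[[[-5,0,0,0],[-5,0,0,0],[-5,0,0,0],[-5,0,0,0],[-5,0,0,0]]]'
```

```text
time: 11.38
tool_pos: [0.5905, 0.1768, 0.0337]
tool_rot: [3.141, 0.002, -0.099]
contact_force: [0.9, 0.0, 0.0]
opening: 0.0005
time: 12.0
tool_pos: [0.5666, 0.1794, 0.0352]
tool_rot: [-3.141, -0.001, -0.099]
contact_force: [3.8, 0.4, 0.0]
opening: 0.0005
```

```bash
python3 -m inch '[[[-8,0,2,0],[-10,0,1,0],[-10,0,0,0],[-10,0,0,0],[-10,0,0,0],[-10,0,0,0],[-10,0,0,0],[-10,0,0,0],[-8,0,0,0],[-6,0,0,0]]]' && python3 -m inch '[[[-5,0,0,0],[-4,0,0,0],[-4,0,0,0],[-3,0,0,0]]]'
```

```text
time: 13.25
tool_pos: [0.4742, 0.1885, 0.0317]
tool_rot: [3.142, 0.0, -0.099]
contact_force: [3.5, 0.1, 1.3]
opening: 0.0009
time: 13.75
tool_pos: [0.4587, 0.19, 0.0317]
tool_rot: [-3.142, -0.0, -0.099]
contact_force: [2.8, 1.0, 0.8]
opening: 0.0005
```

```bash
python3 -m inch '[[[-3,0,0,0],[-3,0,0,0],[-2,0,0,0]]]' && python3 -m inch '[[[-2,0,0,0],[-2,0,0,0],[0,0,0,0]]]'
```

```text
time: 14.12
tool_pos: [0.4577, 0.1903, 0.0321]
tool_rot: [-3.14, -0.014, -0.099]
contact_force: [27.1, -6.5, -20.0]
opening: 0.0006
time: 14.5
tool_pos: [0.4578, 0.1905, 0.0326]
tool_rot: [-3.138, -0.021, -0.099]
contact_force: [34.9, -9.4, -24.5]
opening: 0.0005
```

```bash
python3 -m inch '[[[6,0,0,0],[6,0,0,0],[6,0,0,0],[4,0,0,0],[0,0,0,0]]]' && python3 -m inch '[[[0,0,-20,0],[0,0,-40,0],[0,0,-50,0],[0,0,-50,0],[0,0,-40,0],[0,0,0,0],[0,0,0,0]]]'
python3 - <<'E'
from h import *
ims=[]
for n,(a,b,d,e) in {"scene":(130,310,210,410),"side":(110,310,260,480)}.items():
    c=read_camera(n); ims.append(cv2.resize(c["img"][a:b,d:e],(400,400)))
    for l,z in [("narrow_lip",.05),("wide_lip",.05),("wide_well",.014),("tape",.08),("tin",.08),("brush",0),("cup",0),("glue",0),("jar",0)]:
        for r in place_of(n,l)[:1]: print(l,round(r["conf"],2),np.round(r["at"]),np.round(ray(c,r["at"],z),3))
cv2.imwrite("pics/end.png",np.hstack(ims)); print(observe()["contact_force"])
E
```

```text
time: 15.12
tool_pos: [0.4686, 0.189, 0.0316]
tool_rot: [3.141, 0.001, -0.099]
contact_force: [0.3, -0.7, 0.5]
opening: 0.0007
time: 16.0
tool_pos: [0.468, 0.1889, 0.2308]
tool_rot: [3.141, 0.002, -0.099]
contact_force: [-0.0, 0.2, 0.1]
opening: 0.0002
narrow_lip 0.5 [163. 286.] [ 0.575 -0.22   0.05 ]
wide_lip 0.91 [216. 391.] [0.436 0.194 0.05 ]
wide_well 0.9 [226. 379.] [0.477 0.183 0.014]
tin 0.77 [190. 250.] [ 0.754 -0.185  0.08 ]
brush 0.55 [126. 286.] [ 0.438 -0.408  0.   ]
cup 0.78 [145. 246.] [ 0.62  -0.429  0.   ]
glue 0.97 [287. 441.] [0.473 0.47  0.   ]
jar 0.71 [302. 383.] [0.651 0.386 0.   ]
narrow_lip 0.89 [266. 374.] [ 0.586 -0.226  0.05 ]
wide_lip 0.62 [182. 255.] [0.442 0.207 0.05 ]
wide_well 0.85 [188. 265.] [0.468 0.198 0.014]
tape 0.91 [147. 347.] [0.751 0.165 0.08 ]
tin 0.77 [226. 416.] [ 0.745 -0.194  0.08 ]
brush 0.65 [366. 365.] [ 0.431 -0.416  0.   ]
cup 0.57 [329. 433.] [ 0.628 -0.429  0.   ]
glue 0.83 [137. 230.] [0.469 0.486 0.   ]
jar 0.66 [135. 287.] [0.648 0.395 0.   ]
[-0.39681987 -0.08317394  0.30753918]
```

View pics/end.png

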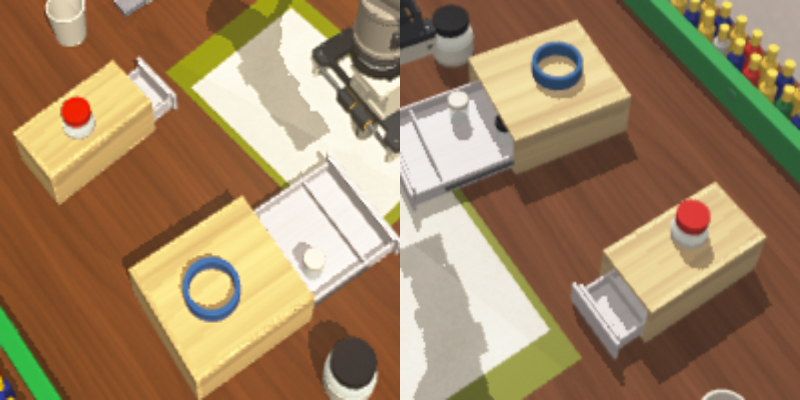

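The picture shows the narrow tray home and the wide tray out. The visible pots are standing, the tape and tin are in place, and the gripper is clear.

```bash
python3 -c "
from cell import *
print(hand_in())"
```

```text
the job is handed in; nothing more can be done
None
```

The narrow tray is pushed home and the wide tray is drawn out to its stop. I handed the job in at about 16 s of the 51 s allowed; no verdict was reported.

- **Narrow tray:** I pushed it with closed fingers on the outer panel until the force rose to about 21 N and the tool stopped advancing. Its lip then measured x ≈ 0.575–0.586, against about 0.578 expected from the unit's position.
- **Wide tray:** I hooked the closed fingertips behind the lip and drew it out until it stopped moving at about 35 N. Its lip then measured x ≈ 0.436–0.442, about 0.13 m out.
- **Clearing the tray:** I backed off the lip and raised the tool to 0.23 m. The contact force there read near zero.
- **Pots:** The last picture shows one wide-tray pot standing and a second just showing under the roof edge. The narrow tray's pots are hidden inside the unit, so I could not check them.
- **Bystanders:** The brush, cup, glue and jar measured within about 15 mm of where they started. That is about the detector's own error. The tape and tin look undisturbed on the roofs, but their first readings were poor, so I have no number for them.
- **Disagreements:** The two fixed cameras differed by about 1 cm on lip positions. Two early fixes were plainly wrong, the narrow well and the wide unit in the scene view, and I did not use them.

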